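Run in the dividing banding wheel and brake it on its index line

ROBOT

A 6-joint arm with a two-finger parallel gripper is mounted at the origin on a cart in front of the work surface, level with it; the furniture and walls round the work are solid. World frame = base frame: x ahead of the robot, y to its left, z up, the work surface at z = 0. Lengths are in m, angles in degrees, forces in N, time in s.
With the tool pointing down it reaches from about 0.4 to 0.825 m from the base axis. Payload 7 kg.
Tool frame: the origin (TCP) lies at the very end of the fingers, on their centre line; the grasp point (between the pads) lies 19 mm behind it (ctrl.grip_point_offset is the distance from the TCP to the grasp point, in m); x points along the fingers, z is the direction in which the jaws open and shut, and the axes are right-handed (so a half turn about x gives the same grasp; the last joint's range is limited). The gripper opens to 88 mm and grips with 3 to 60 N. Pads are 19 mm wide; open, the fingers measure 130 mm over their backs; the gripper's body (78 mm by 193 mm) begins 47 mm behind the grasp point.
Start: joints at [16.507, 20.546, 0.682, 0, -70.136, -16.507], TCP at [0.675, -0, 0.227] pointing down, gripper open.
Joint ranges: [-176.03, 176.03], [-82.01, 121.73], [-58.28, 71.71], [-173.87, 95.51], [-174.79, -0.11], [-173.66, 173.66]. Speed limits (degrees/s): [136.94, 136.94, 172.46, 180, 180, 180].

INTERFACE

Orientations are given as [roll, pitch, yaw] about the fixed x, y, z axes, in that order (R = Rz(yaw) Ry(pitch) Rx(roll)).
In Python, from plant import get_obs, snapshot, calibration, close_job, ctrl gives the robot as it stands.
- The arm moves only by the tool move_arm, never from a script. Its argument "commands" is a list that holds one entry, the list of rows, each a list of 4 numbers: the shift along the tool's x, y, z in cm, then the turn about the tool's x in rad. In form: [[[dx, dy, dz, spin], ...]]. A call has 1 to 8 rows; each row shifts and turns the commanded pose from where the row before left it, along the tool's axes as they then stand; what a row does not reach is not made up. A row lasts 1/10 s, in which the tool goes at most 50 mm and 8.59 degrees, less where a joint would pass 70% of its speed; a pose out of reach is approached as far as the arm can. A call with a gripper value outside its range is refused whole. "jaw" is the finger opening in cm, from 0 to 8.76, set as the call begins (left out, the last holds). The fingers move at their own pace and stop on an object; the grip force is fixed at half the most. Time passes only in rows, so rows that do not move let the fingers close. It gives the time, the measured TCP pose, the force and the opening at its end, in the units of the state.
- get_obs(): the state, without advancing time (a new reading comes with each control period).
- snapshot(name): name is "scene" or "side" or "wrist"; returns (picture, depth): 400x640x3 uint8, red, green, blue; 400x640 float32, m along the optical axis (not along the pixel's ray), 0 where there is no reading.
- calibration(name): a dict with "mtx" (3x3 intrinsics, pixels), "k1" (the pictures are not rectified: a ray, as slopes to the right and down, at radius r is drawn at 1 + k1 r^2 times it, then the intrinsics apply), "T" (4x4, takes a point from camera to world coordinates); the wrist camera has in their place "tool_from_camera" (4x4, takes a point from camera to tool coordinates, whose origin is the TCP and whose axes are the tool frame's). Camera axes: x right, y up, looking along -z (the intrinsics and any distortion apply to the point x, -y, -z); pixel columns grow to the right and rows downward; lengths in m; the calibration is good to about 2 mm. A picture is of the moment at which its call begins: read the wrist's pose just before it. calibration takes no time and is no camera call.
- close_job(): hands the job in, once; it reports no verdict.
The state is a dict: "clock": time; "joint_pos": joint angles; "qvel": joint speeds; "tau": joint torques, N m; "tool_pos": TCP position; "orientation": TCP orientation; "force": force on the tool from outside, world axes, zero at the start; "moment": the same for the moment, N m; "opening": finger opening in m.
Only numpy, scipy, OpenCV 4.12 (cv2) and the standard library are available. Lean on these libraries where they do the work, as an engineer would, in place of code of your own. Each camera call takes 0.05 s, during which the arm holds its last target. There are 200 camera calls.

TASK

Run in the freshly greased banding wheel: with a light fingertip, never gripping it, flick its head round by the rim, anticlockwise seen from above, and let it coast untouched until its long index line has gone past the fixed pointer at least once. On a later pass brake it with the fingertip so that it stops with the line under the pointer, within the width of its nose, and take the finger away. Never turn the wheel backwards, stop it anywhere else or nudge it on from rest once it has gone past the pointer, keep off the pointer, and leave the things round it unmoved.

Things in the scene. Friction and masses are not known exactly. Their poses are not given: they have to be found in the camera images.
- wheel: banding wheel of cast metal, fixed to the bench. Origin: centre of its foot's underside; the axis is vertical through it. Foot 137 mm across, 28 mm high; flat round head of radius 94.5 mm, top 92 mm above the bench; its smooth round rim is hard and spans 78 to 92 mm, free space below. A finger pressed on the rim drives or brakes it by friction (about 0.8). The pointer stands on this body's own -x side.
- wheel_head (a joint): turn of the head in rad, growing anticlockwise seen from above, no end stop, counts on past a turn; at 0, 6.283, 12.566 the index line is under the pointer. Starts at rest between 0.8 and 3.9. Head about 1.4 kg, 0.0063 kg m2, varied a little. Coasts well: from 3 rad/s it loses about 0.3 rad/s each second at first and runs about 18 rad in 14 s; from 2 rad/s about 10 rad.
- line_end (a point): point on the index line, 88 mm from the axis, on the head's top. The index line is the one long, broad dark line (8 mm wide), radial on the head's top from 30 mm off the axis to the edge and down the rim; the other 11 marks are thin strokes 10 mm long at the edge, every 30 degrees.
- pointer_nose (a point): point under the middle of the pointer's nose, 88 mm from the axis, at the height of the head's top (92 mm). Line and pointer agree when line_end is over this point. The nose is 20 mm wide.
- pointer: fixed pointer: strip of bare steel, 20 mm wide, 3 mm thick, bent like a C, screwed to the wheel's foot. It rises outside the rim, 118 mm from the axis, to 100 mm above the bench; its flat nose reaches inward over the head's edge to 86 mm from the axis, 5 mm above the head. Same origin and axes as the wheel; the strip lies along its own -x axis.
- round_tile: glazed test tile, 73 x 57 x 82 mm, upright on a broad round foot, in the row of test tiles at the back, last but one at the right; origin under its centre
- tile_8: glazed test tile, 37 x 22 x 71 mm, upright on a narrow foot, at the right end of the row at the back; origin under its centre
- jar_tall: small screw-cap jar, 57 mm across, 76 mm high, right of the wheel; origin under its centre
- jar_short: smaller screw-cap jar, 48 mm across, 60 mm high, right of the wheel; origin under its centre
- cup: clear plastic cup, 72 mm across, 70 mm high, right of the jars; origin under its centre
- wood_rib: flat wooden throwing rib, 48 x 104 x 8 mm, lying left of the wheel; origin under its centre
- kiln_ring: flat ceramic ring, 68 mm across, 12 mm high, lying close by the left of the wheel foot; origin under its centre
- scoop: steel measuring scoop, 46 x 138 x 36 mm, lying right of the cup; origin under its centre

How it is judged (in metres and radians):
On the way, in this order (a step that is already met when the one before it is completed fails the run):
1. the wheel has been flicked and coasts anticlockwise by itself at more than 1 rad/s, untouched, with its line away from the pointer (velocity of joint wheel_head above 1 rad/s and contact force between anything else and wheel below 0.05 N and horizontal distance between line_end and pointer_nose above 0.05 m), for 0.1 s.
2. its index line goes past the pointer while it coasts untouched (velocity of joint wheel_head above 0.2 rad/s and contact force between anything else and wheel below 0.05 N and horizontal distance between line_end and pointer_nose below 0.03 m).
3. it coasts on, untouched, until the line is well past the pointer (velocity of joint wheel_head above 0.2 rad/s and contact force between anything else and wheel below 0.05 N and horizontal distance between line_end and pointer_nose above 0.05 m).
4. the fingers are laid on the wheel to brake it (contact force between the fingers and wheel above 0.2 N).
At the end, for the whole second after the job is handed in: the wheel head is at rest (under 0.02 rad/s) with the index line within 10 mm of the middle of the pointer, measured 88 mm from the axis (6.5 degrees either way), the finger off the wheel (horizontal distance between line_end and pointer_nose below 0.01 m and velocity of joint wheel_head between -0.02 and 0.02 rad/s); the robot touches nothing.
It fails at once if the wheel is turned backwards (faster than 0.4 rad/s) (velocity of joint wheel_head below -0.4 rad/s).
It fails at once if once it has gone past the pointer, the fingers hold the wheel still or start it from rest with the line more than 20 mm from the pointer (value of joint wheel_head above 6.7832 rad and contact force between the fingers and wheel above 0.3 N and velocity of joint wheel_head below 0.03 rad/s and horizontal distance between line_end and pointer_nose above 0.02 m).
It fails at once if the wheel is gripped or pressed hard (more than 40 N) (contact force between the fingers and wheel above 40 N).
It fails at once if the pointer is touched (more than 1 N) (contact force between anything else and pointer above 1 N).
It fails at once if a bystander is moved by more than 15 mm, lifted or tipped (distance of any of round_tile, tile_8, jar_tall, jar_short, cup, wood_rib, kiln_ring, scoop from where it was at the start of the episode above 0.015 m or angle between any of round_tile, tile_8, jar_tall, jar_short, cup, wood_rib, kiln_ring, scoop's own z axis and vertical above 0.3 rad).
It also fails if it takes over 59 s, if anything falls off the work surface, if the arm or the gripper's body presses on something with over 40 N, if the wrist force passes 120 N, or if a joint passes its speed limit or range.

## Working session

There is one attempt and no reset: what is moved stays moved. The work goes in short steps, Python scripts to look and compute and a tool call to move; the robot and the scene stay as the last step left them, time stands still between calls to the robot, and variables do not carry over. Pictures are saved under pics/ and viewed, about 8 in all and at most 12, crops included, and the job is handed in when it is done.

Besides the shell and the picture viewer there is one more tool, called as name(argument=value, ...), one argument or row to a line, values as JSON. move_arm: Moves the arm, as the interface text tells. Its arguments: {"type":"object","properties":{"commands":{"type":"array"},"jaw":{"type":"number"}},"required":["commands"]}

```bash
mkdir -p pics; ls; cat > h.py <<'E'
import numpy as np, cv2
from plant import get_obs, snapshot, calibration, close_job, ctrl
def save(n,p): cv2.imwrite('pics/'+n,cv2.cvtColor(p,cv2.COLOR_RGB2BGR))
def world(c,uv,z=None,d=None):
    """pixels -> world, on plane z or at depth d"""
    M=np.array(c['mtx'],float);T=np.array(c['T'])
    uv=np.atleast_2d(np.array(uv,float));s=(uv-M[:2,2])/[M[0,0],M[1,1]]
    q=s.copy()
    for _ in range(20): q=s/(1+c['k1']*(q**2).sum(1,keepdims=True))
    r=np.c_[q[:,0],-q[:,1],-np.ones(len(q))]@T[:3,:3].T;o=T[:3,3]
    t=np.asarray(d).reshape(-1,1) if d is not None else ((z-o[2])/r[:,2])[:,None]
    return o+t*r
def proj(c,X):
    T=np.array(c['T']);M=np.array(c['mtx']);X=(np.atleast_2d(X)-T[:3,3])@T[:3,:3]
    q=np.c_[X[:,0],-X[:,1]]/-X[:,2:];q=q*(1+c['k1']*(q**2).sum(1,keepdims=True))
    return q*[M[0,0],M[1,1]]+M[:2,2]
E
python3 - <<'E'
from h import *
o=get_obs();print(o)
for n in('scene','side'):
    p,d=snapshot(n);save(n+'0.png',p);np.save(n+'0.npy',d);c=calibration(n);print(n,c)
E
```

```text
pics
{'clock': 0.0, 'joint_pos': array([ 1.65070969e+01,  2.05896558e+01,  6.35676402e-01, -1.92628520e-02,
       -7.01344275e+01, -1.65081114e+01]), 'qvel': array([-0.03784247,  0.05590631, -0.01151171, -0.03386206,  0.03052867,
       -0.04534807]), 'tau': array([-8.00930356e-04, -5.82726967e+01,  2.93058443e+01,  6.99745238e+00,
        6.93249181e-03, -2.06530804e-04]), 'tool_pos': array([ 6.74537366e-01, -2.23023437e-05,  2.25659903e-01]), 'orientation': array([   4.93367239,   89.90975691, -175.07390182]), 'force': array([ 0.07051262, -0.27157713,  0.09412695]), 'moment': array([-0.03245825, -0.00646699,  0.01587036]), 'opening': 0.08764906797557556}
scene {'mtx': array([[361.44488215,   0.        , 326.24462672],
       [  0.        , 361.44488215, 201.15994493],
       [  0.        ,   0.        ,   1.        ]]), 'k1': 0.002233441499660692, 'T': array([[ 0.89973041,  0.33489194, -0.27987956,  0.22891383],
       [-0.43640516,  0.69909411, -0.56640795, -0.55604081],
       [ 0.00597669,  0.63175535,  0.7751448 ,  1.02673435],
       [ 0.        ,  0.        ,  0.        ,  1.        ]])}
side {'mtx': array([[466.25386851,   0.        , 321.11674788],
       [  0.        , 466.25386851, 197.16614873],
       [  0.        ,   0.        ,   1.        ]]), 'k1': 0.026446272785540292, 'T': array([[-0.85761   ,  0.24867618, -0.45018356, -0.1100578 ],
       [-0.51403277, -0.44270245,  0.73470052,  1.28184272],
       [-0.01659485,  0.86149562,  0.50749376,  0.89855274],
       [ 0.        ,  0.        ,  0.        ,  1.        ]])}
```

View pics/scene0.png

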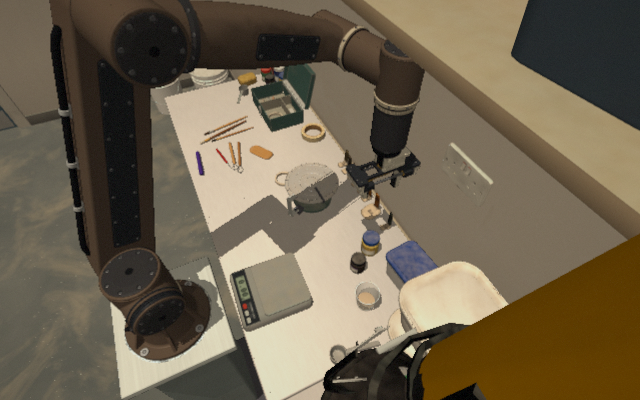

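View pics/side0.png

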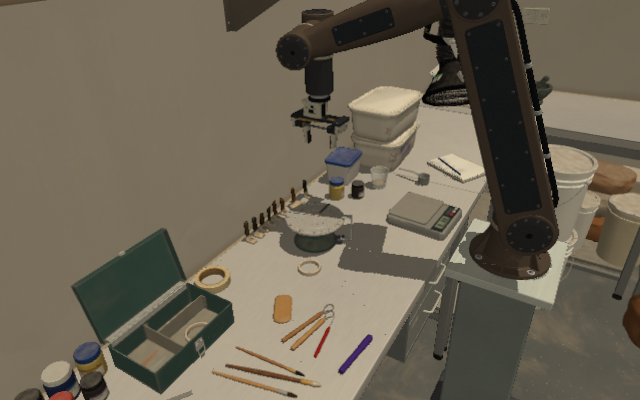

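The scene view shows the wheel head near (312,185) with the pointer near (293,203). The side view shows the head near (316,225) with the pointer near (349,228). Next I fit the head from depth and make enlarged crops.

```bash
python3 - <<'E'
from h import *
from scipy.optimize import least_squares
v,u=np.mgrid[0:400,0:640];uv=np.c_[u.ravel(),v.ravel()]
P=[];tiles=[]
for n in('scene','side'):
    c=calibration(n);d=np.load(n+'0.npy');W=world(c,uv,d=d.ravel())
    m=(d.ravel()>0)&(abs(W[:,2]-.092)<.004)&(W[:,0]>.3)&(W[:,0]<.9)&(abs(W[:,1])<.25)
    Q=W[m]; med=np.median(Q,0); Q=Q[np.hypot(*(Q-med)[:,:2].T)<.14]
    f=cv2.minEnclosingCircle(Q[:,:2].astype(np.float32)); print(n,len(Q),med,f,Q.mean(0))
    # things standing up
    g=(d.ravel()>0)&(W[:,2]>.015)&(W[:,2]<.15)&(W[:,0]>.3)&(W[:,0]<1)&(abs(W[:,1])<.45)
    P.append(W[g])
P=np.vstack(P)
# top view height map 2mm/px: up = +x, left = +y
im=np.zeros((350,450),np.uint8)
for x,y,z in P[np.argsort(P[:,2])]:
    i=int((1-x)/.002);j=int((.45-y)/.002)
    if 0<=i<350 and 0<=j<450: im[i,j]=min(255,z/.15*255)
im=cv2.applyColorMap(im,cv2.COLORMAP_JET)
p=cv2.imread('pics/scene0.png')[140:240,260:410];q=cv2.imread('pics/side0.png')[170:270,240:390]
a=cv2.resize(np.vstack([p,q]),None,fx=2.2,fy=2.2,interpolation=cv2.INTER_CUBIC)
im=cv2.resize(im,(450,350));o=np.zeros((440,450+330,3),np.uint8);o[:350,:450]=im;o[:,450:]=a[:440]
cv2.imwrite('pics/c1.png',o)
E
```

```text
scene 1087 [0.57270201 0.18854574 0.0914854 ] ((0.5504528284072876, 0.2120809704065323), 0.10447632521390915) [0.55697791 0.19781104 0.09128256]
side 840 [0.5778523  0.19420464 0.09131882] ((0.5488032698631287, 0.21668121218681335), 0.10244250297546387) [0.55588203 0.20341687 0.0911472 ]
```

View pics/c1.png

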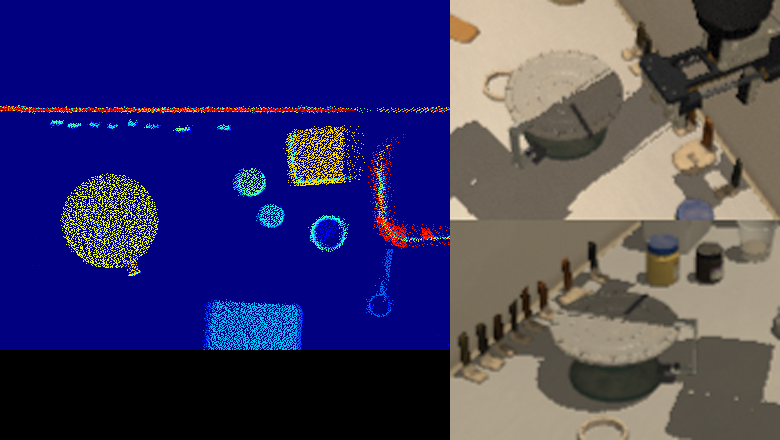

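The crops show the head half in shadow. The index line points to about (320,194) in the scene image, and the pointer is on the robot side of the wheel. Now I fit centre, pointer angle and line angle.

```bash
cat >> h.py <<'E'
A=np.deg2rad(np.arange(0,360,1.0));RR=np.linspace(.036,.075,20)
def polar(n,p,C,z=.092):
    c=calibration(n);a,r=np.meshgrid(A,RR)
    X=np.c_[C[0]+r.ravel()*np.cos(a.ravel()),C[1]+r.ravel()*np.sin(a.ravel()),np.full(a.size,z)]
    q=proj(c,X).astype(np.float32).reshape(*a.shape,2)
    return cv2.remap(cv2.cvtColor(p,cv2.COLOR_RGB2GRAY),q[...,0],q[...,1],cv2.INTER_LINEAR).astype(float)
def line(n,p,C,ref=None):
    """angle (deg) of dark radial line + contrast; flank contrast, both flanks must be brighter"""
    g=polar(n,p,C);f=np.tile(g,3)
    b=cv2.blur(f,(5,1))[:,360:720];L=np.roll(b,9,1);R=np.roll(b,-9,1)
    s=np.median((np.minimum(L,R)-b)/(b+20),0)
    k=int(s.argmax());w=np.arange(-5,6);t=np.clip(s[(k+w)%360],0,None)
    return (k+(t*w).sum()/max(t.sum(),1e-9))%360,s[k]
E
python3 - <<'E'
from h import *
from scipy.optimize import least_squares
v,u=np.mgrid[0:400,0:640];uv=np.c_[u.ravel(),v.ravel()];S={}
for n in('scene','side'):
    c=calibration(n);d=np.load(n+'0.npy');W=world(c,uv,d=d.ravel())
    near=(d.ravel()>0)&(np.hypot(W[:,0]-.558,W[:,1]-.23)<.14)
    Q=W[near&(abs(W[:,2]-.092)<.004)][:,:2]
    # rim: farthest point per 10deg sector, robust circle of known radius
    C=np.array([.558,.23])
    for _ in range(5):
        dd=Q-C;a=np.rad2deg(np.arctan2(dd[:,1],dd[:,0]))%360;r=np.hypot(*dd.T)
        E=np.array([Q[(a//6==k)&(r<.1)][r[(a//6==k)&(r<.1)].argsort()[-2:].min()] for k in range(60) if ((a//6==k)&(r<.1)).sum()>3])
        C=least_squares(lambda x:np.hypot(*(E-x[:2]).T)-x[2],[*C,.0945],loss='soft_l1',f_scale=.001).x;rad=C[2];C=C[:2]
    N=W[near&(W[:,2]>.03)&(W[:,2]<.11)];N=N[np.hypot(*(N[:,:2]-C).T)>.106]
    N=N[np.hypot(*(N[:,:2]-C).T)<.125]
    m=N.mean(0)[:2]-C
    p=cv2.cvtColor(cv2.imread(f'pics/{n}0.png'),cv2.COLOR_BGR2RGB)
    print(n,C,rad,len(N),'ptr',np.rad2deg(np.arctan2(m[1],m[0])),np.hypot(*m),'line',line(n,p,C))
from scipy.spatial.transform import Rotation as Ro
o=get_obs();print(Ro.from_euler('xyz',o['orientation'],degrees=True).as_matrix().round(2))
print(calibration('wrist'))
E
```

```text
scene [0.55818375 0.227985  ] 0.09205803556283651 70 ptr -154.77270785565662 0.11511140105607516 line (np.float64(270.5976930550035), np.float64(0.5578709893048128))
side [0.55850057 0.2329629 ] 0.09192460354492826 32 ptr -156.46114256783923 0.11390918848723823 line (np.float64(272.9790444439635), np.float64(0.5130250889166585))
[[-0. -0. -1.]
 [-0. -1.  0.]
 [-1.  0.  0.]]
{'mtx': array([[347.38577653,   0.        , 317.70009426],
       [  0.        , 347.38577653, 198.33028127],
       [  0.        ,   0.        ,   1.        ]]), 'k1': -0.03517383506900155, 'tool_from_camera': array([[ 4.67894666e-04,  2.87955655e-01, -9.57643630e-01,
        -1.57705676e-01],
       [ 3.19725880e-04,  9.57643643e-01,  2.87955815e-01,
         7.84822848e-02],
       [ 9.99999839e-01, -4.40916442e-04,  3.56009477e-04,
        -6.98060961e-04],
       [ 0.00000000e+00,  0.00000000e+00,  0.00000000e+00,
         1.00000000e+00]])}
```

move_arm(
  commands=[
    [[2.4,-1.65,2.1,0],[2.4,-1.65,2.1,0],[2.4,-1.65,2.1,0],[2.4,-1.65,2.1,0],[2.4,-1.65,2.1,0],[2.4,-1.65,2.0,0],[0,0,0,0],[0,0,0,0]],
  ],
  jaw=0,
)

```text
clock: 0.9
tool_pos: [0.5497, 0.0992, 0.0824]
orientation: [42.6, 89.9, -137.3]
force: [1.4, -0.5, 0.5]
opening: 0.0289
```

```bash
python3 - <<'E'
from h import *
o=get_obs();print(o['clock'],o['tool_pos'],o['force'],o['opening'])
p,d=snapshot('wrist')
q,_=snapshot('scene');save('w1.png',np.vstack([p[:, :],cv2.resize(q[140:240,240:400],(640,400))])[::1]);
cv2.imwrite('pics/w1.png',cv2.resize(cv2.imread('pics/w1.png'),(480,600)))
E
```

```text
0.9 [0.54971702 0.09920562 0.08235205] [ 1.44310097 -0.45866     0.49287705] 0.028917867650306038
```

View pics/w1.png

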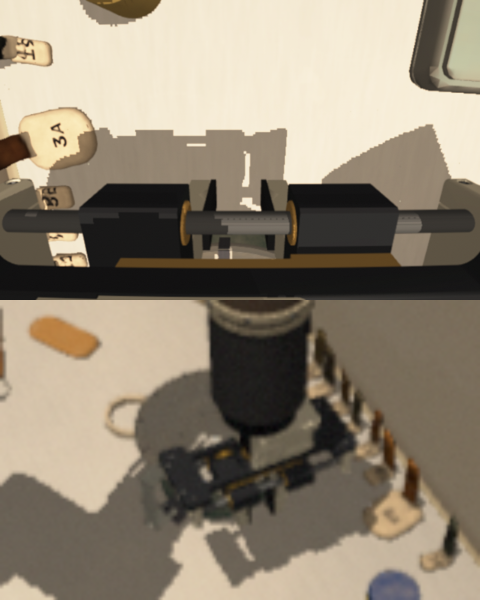

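The wrist view is mostly blocked by the gripper itself. The scene view shows the gripper over the right of the wheel, hiding the head. Next is a slow touch to find the rim.

move_arm(
  commands=[
    [[0,-0.6,0,0],[0,-0.6,0,0],[0,-0.5,0,0],[0,0,0,0]],
  ],
)

```text
clock: 1.4
tool_pos: [0.5503, 0.1166, 0.0827]
orientation: [-149.4, 90.0, 30.6]
force: [-0.2, -0.5, -0.6]
opening: 0.0006
```

move_arm(
  commands=[
    [[0,-0.15,0,0],[0,-0.15,0,0],[0,0,0,0]],
  ],
)

```text
clock: 1.7
tool_pos: [0.55, 0.1191, 0.0826]
orientation: [-176.7, 90.0, 3.3]
force: [0.8, 0.0, -0.3]
opening: 0.0007
```

move_arm(
  commands=[
    [[0,-0.15,0,0],[0,-0.15,0,0],[0,0,0,0]],
  ],
)

```text
clock: 2.0
tool_pos: [0.55, 0.1221, 0.0826]
orientation: [-139.8, 90.0, 40.2]
force: [-0.4, -0.5, -0.5]
opening: 0.0012
```

move_arm(
  commands=[
    [[0,-0.1,0,0],[0,-0.1,0,0],[0,0,0,0]],
  ],
)

```text
clock: 2.3
tool_pos: [0.55, 0.1241, 0.0826]
orientation: [166.3, 90.0, -13.7]
force: [-0.4, -0.6, 0.0]
opening: 0.0004
```

move_arm(
  commands=[
    [[0,-0.1,0,0],[0,-0.05,0,0],[0,0,0,0]],
  ],
)

```text
clock: 2.6
tool_pos: [0.55, 0.1256, 0.0825]
orientation: [4.7, 90.0, -175.3]
force: [-0.6, -0.2, 0.7]
opening: 0.0003
```

move_arm(
  commands=[
    [[0,-0.1,0,0],[0,-0.05,0,0],[0,0,0,0]],
  ],
)

```text
clock: 2.9
tool_pos: [0.5495, 0.126, 0.0825]
orientation: [54.6, 89.9, -125.4]
force: [0.4, -5.0, 0.9]
opening: 0.0001
```

Contact is at TCP y ≈ 0.1257, with stiffness about 4–5 N/mm. I back off, go to the start of a tangent pass and settle there.

move_arm(
  commands=[
    [[0,0.8,0,0],[0,0.7,1.5,0],[0,0,2.0,0],[0,0,2.0,0],[0,0,2.0,0],[0,-0.8,0,0],[0,-0.7,0,0],[0,0,0,0]],
  ],
)

```text
clock: 3.7
tool_pos: [0.476, 0.1281, 0.0828]
orientation: [-148.8, 89.9, 31.2]
force: [0.1, 0.4, -0.4]
opening: 0.0008
```

```bash
python3 - <<'E'
from h import *
C=(.558,.230)
for n in('scene','side'):
    p,_=snapshot(n);print(line(n,p,C))
o=get_obs();print(o['tool_pos'],o['force'])
E
```

```text
(np.float64(172.94678654515917), np.float64(0.16902834008097165))
(np.float64(274.61643561475006), np.float64(0.4294130660613289))
[0.47550994 0.127343   0.08247021] [-0.65594041 -0.7521867   0.78295552]
```

move_arm(
  commands=[
    [[0,0,-1.2,0],[0,0,-2.3,0],[0,0,-2.3,0],[0,0,-2.3,0],[0,0,-2.3,0],[0,0.5,-2.3,0],[0,2.5,-1.2,0],[0,2.5,0,0]],
  ],
)

```text
clock: 4.6
tool_pos: [0.6164, 0.0711, 0.0816]
orientation: [88.1, 90.0, -91.9]
force: [0.3, 0.3, -0.6]
opening: 0.0006
```

```bash
cat > track.py <<'E'
import sys
from h import *
C=(.558,.230)
for i in range(int(sys.argv[1])):
    for n in sys.argv[2:]:
        t=get_obs()['clock'];p,_=snapshot(n);a,s=line(n,p,C);print(n,round(t,3),round(a,1),round(s,2))
o=get_obs();print(o['clock'],o['tool_pos'],o['force'])
E
python3 track.py 4 side scene
```

```text
side 4.6 343.1 0.45
scene 4.65 349.3 0.44
side 4.7 355.0 0.35
scene 4.75 2.7 0.46
side 4.8 7.7 0.33
scene 4.85 15.7 0.48
side 4.9 20.1 0.29
scene 4.95 28.1 0.54
5.0 [0.61416824 0.07254867 0.08256218] [-0.33970471 -0.3483267   0.08966515]
```

move_arm(
  commands=[
    [[0,-1.0,1.4,0],[0,-1.0,1.4,0],[0,-1.0,1.4,0],[0,-1.0,1.4,0],[0,-0.5,0,0],[0,0,0,0]],
  ],
)

```text
clock: 5.6
tool_pos: [0.5578, 0.1183, 0.0831]
orientation: [-158.0, 89.9, 22.1]
force: [0.4, -0.5, 0.1]
opening: 0.0003
```

```bash
python3 - <<'E'
from h import *
C=(.558,.230);K=[]
print(get_obs()['tool_pos'])
for i in range(22):
    n='side' ;t=get_obs()['clock'];p,_=snapshot(n);a,s=line(n,p,C);print(round(t,2),round(a,1),round(s,2))
    if abs(a-204)<16: K.append((round(a,1),p)); save(f'pass{i}.png',p)
print(proj(calibration('side'),[[.558,.23,.092],[.558-.088*.91,.23-.088*.415,.092]]))
print([k for k,_ in K])
if K: save('pass.png',np.vstack([cv2.resize(p[200:260,280:380],(500,300),interpolation=cv2.INTER_CUBIC) for _,p in K[:2]]))
E
```

```text
[0.55781517 0.11832578 0.0831123 ]
5.6 106.5 0.54
5.65 112.7 0.61
5.7 119.1 0.63
5.75 125.0 0.6
5.8 131.1 0.6
5.85 137.1 0.6
5.9 143.4 0.55
5.95 150.2 0.53
6.0 155.4 0.52
6.05 161.4 0.49
6.1 166.8 0.41
6.15 173.3 0.4
6.2 179.4 0.37
6.25 185.2 0.36
6.3 190.9 0.36
6.35 196.6 0.35
6.4 202.2 0.38
6.45 206.2 0.36
6.5 209.4 0.2
6.55 214.3 0.07
6.6 225.0 0.22
6.65 229.9 0.36
[[315.1841639  216.99452765]
 [342.8185972  218.30527564]]
[np.float64(190.9), np.float64(196.6), np.float64(202.2), np.float64(206.2), np.float64(209.4), np.float64(214.3)]
```

```bash
python3 - <<'E'
import cv2,numpy as np
c=[cv2.resize(cv2.imread(f'pics/pass{i}.png')[205:245,295:365],(390,195*390//390),interpolation=cv2.INTER_CUBIC) for i in (14,15,16,17,18,19)]
cv2.imwrite('pics/m.png',np.vstack([np.hstack(c[i:i+2]) for i in (0,2,4)]))
E
```

```text
(no output)
```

View pics/m.png

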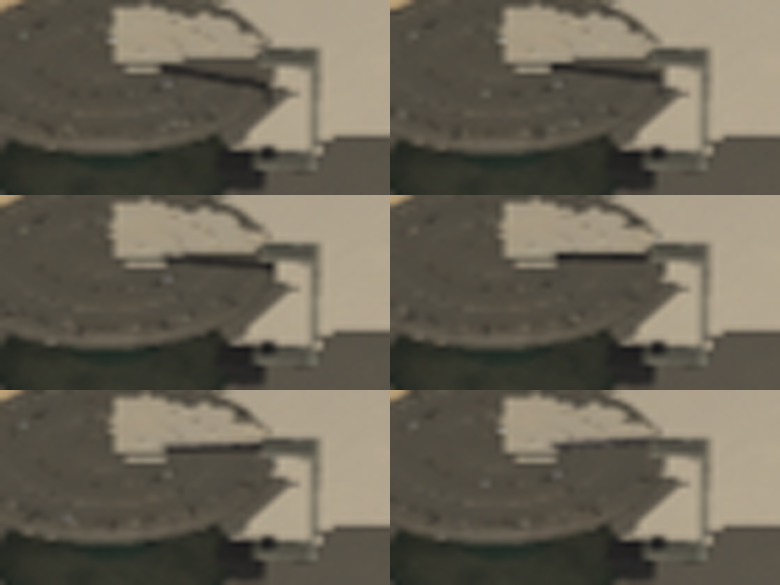

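```bash
python3 - <<'E'
from h import *
for n in('side','scene'):
  c=calibration(n)
  for a in (198,201,204,207,210):
    r=np.deg2rad(a);d=np.array([np.cos(r),np.sin(r)])
    X=[[*(np.array([.558,.230])+d*R),z] for R,z in((.088,.0985),(.1,.0985),(.1185,.0985),(.1185,.03),(.088,.092))]
    print(n,a,proj(c,X).round(1).tolist())
p=cv2.imread('pics/scene0.png')[180:225,275:320];cv2.imwrite('pics/sp.png',cv2.resize(p,(540,540),interpolation=cv2.INTER_NEAREST))
E
python3 track.py 1 side
```

```text
side 198 [[342.4, 218.3], [346.2, 218.7], [352.0, 219.4], [351.7, 237.3], [342.4, 220.0]]
side 201 [[342.7, 217.5], [346.4, 217.8], [352.3, 218.3], [351.9, 236.2], [342.6, 219.2]]
side 204 [[342.8, 216.7], [346.6, 216.9], [352.5, 217.2], [352.1, 235.1], [342.8, 218.4]]
side 207 [[342.9, 215.9], [346.7, 216.0], [352.6, 216.1], [352.2, 234.0], [342.9, 217.6]]
side 210 [[342.9, 215.1], [346.7, 215.1], [352.5, 215.1], [352.2, 232.9], [342.9, 216.9]]
scene 198 [[291.8, 193.4], [289.1, 195.2], [284.9, 198.2], [286.5, 210.7], [292.0, 194.6]]
scene 201 [[292.8, 194.1], [290.2, 196.1], [286.1, 199.2], [287.7, 211.7], [292.9, 195.3]]
scene 204 [[293.7, 194.8], [291.3, 196.9], [287.4, 200.1], [288.9, 212.7], [293.9, 196.0]]
scene 207 [[294.8, 195.5], [292.4, 197.6], [288.8, 201.1], [290.3, 213.6], [294.9, 196.7]]
scene 210 [[295.8, 196.1], [293.7, 198.4], [290.2, 201.9], [291.7, 214.4], [295.9, 197.3]]
side 6.7 235.8 0.41
6.75 [0.55799092 0.11702494 0.08258988] [-0.16256016  0.39654502  0.71701495]
```

View pics/sp.png

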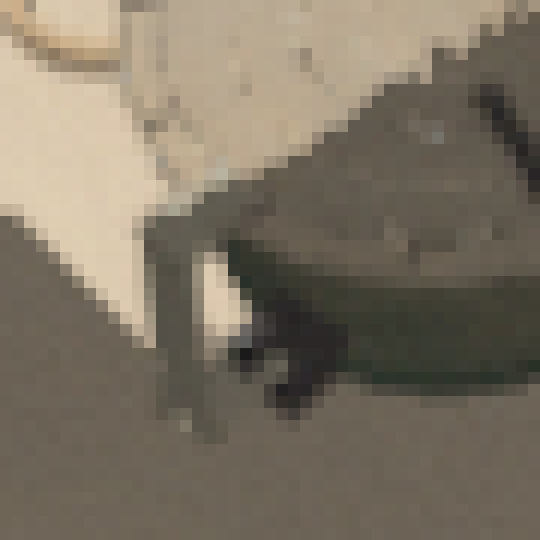

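In the side image the line lies under the pointer nose at a track angle of about 206–207 deg (panel 4, t ≈ 6.43). The scene crop shows the nose tip near (294,196), which gives about 205. I bring the finger to a few mm from the rim and keep tracking.

move_arm(
  commands=[
    [[0,-0.1,0,0],[0,-0.1,0,0],[0,-0.1,0,0],[0,-0.1,0,0],[0,-0.1,0,0],[0,0,0,0],[0,0,0,0],[0,0,0,0]],
  ],
)

```text
clock: 7.55
tool_pos: [0.558, 0.122, 0.0826]
orientation: [-3.1, 90.0, 176.9]
force: [-0.9, 0.4, 0.3]
opening: -0.0
```

```bash
cat > fit.py <<'E'
import sys,json,os
from h import *
from scipy.optimize import least_squares
from scipy.integrate import solve_ivp
C=(.558,.230);F='obs.json'
D=json.load(open(F)) if os.path.exists(F) else [[5.6,106.5],[5.65,112.7],[5.7,119.1],[5.75,125.0],[5.8,131.1],[5.85,137.1],[5.9,143.4],[6.0,155.4],[6.1,166.8],[6.2,179.4],[6.3,190.9],[6.35,196.6]]
for i in range(int(sys.argv[1])):
    t=get_obs()['clock'];p,_=snapshot('side');a,s=line('side',p,C);D.append([t,a]);print(round(t,2),round(a,1),round(s,2),end='; ')
json.dump(D,open(F,'w'))
t,a=np.array(D).T;t0=t[0]
# unwrap using rough model
m=np.rad2deg(2.1*(t-t0)-.12*(t-t0)**2)+a[0];a=a+360*np.round((m-a)/360)
def th(q,T):
    w=q[1];k=np.clip(q[2],.01,.6);b=.05
    x=T-t0; return q[0]+np.rad2deg((w+k/b)*(1-np.exp(-b*x))/b-k/b*x)
r=least_squares(lambda q:th(q,t)-a,[a[0],2.1,.15],loss='soft_l1',f_scale=1)
q=r.x;T=np.arange(t[-1],t[-1]+8,.002);y=th(q,T)
print('\nfit',q,'rms',np.sqrt(np.mean((th(q,t)-a)**2)),'now',get_obs()['clock'],get_obs()['tool_pos'])
for tg in(203,205,207):
    i=np.searchsorted(y,720-360+tg);print(tg,T[min(i,len(T)-1)].round(3))
i=np.searchsorted(y,565);print('deg/s',(y[i+5]-y[i-5])/.02)
E
python3 fit.py 12
```

```text
7.55 318.2 0.6; 7.6 322.5 0.54; 7.65 326.7 0.51; 7.7 331.7 0.46; 7.75 335.5 0.46; 7.8 339.9 0.43; 7.85 343.8 0.45; 7.9 347.9 0.42; 7.95 351.7 0.37; 8.0 356.2 0.37; 8.05 0.1 0.36; 8.1 4.5 0.33; 
fit [106.03340754   2.2389867    0.25123022] rms 0.3133991386687429 now 8.15 [0.55797314 0.12196602 0.0825583 ]
203 16.1
205 16.1
207 16.1Traceback (most recent call last):
  File "fit.py", line 21, in <module>
    i=np.searchsorted(y,565);print('deg/s',(y[i+5]-y[i-5])/.02)
                                            ~^^^^^
IndexError: index 4006 is out of bounds for axis 0 with size 4001
```

```bash
python3 - <<'E'
s=open('fit.py').read()
s=s.replace("json.dump","if D[0][0]>5: D=[[4.6,343.1],[4.7,355.0],[4.8,7.7],[4.9,20.1]]+D\njson.dump")
s=s.replace("lambda q:th(q,t)-a,[a[0],2.1,.15]","lambda q:np.r_[th(q,t)+q[3]*np.sin(np.deg2rad(a))+q[4]*np.cos(np.deg2rad(a))-a,(q[2]-.15)/.1,q[3:]/2],[a[0],2.2,.15,0,0]")
s=s.replace("np.mean((th(q,t)-a)**2)","np.mean(r.fun**2)").replace("2.1*(t-t0)-.12","2.2*(t-t0)-.11").replace("y=th(q,T)","y=th(q,T)+q[3]*np.sin(np.deg2rad(th(q,T)))+q[4]*np.cos(np.deg2rad(th(q,T)))").replace("720-360+tg","720+tg").replace("565","925")
s=s.replace("i=np.searchsorted(y,925);","i=min(np.searchsorted(y,925),3990);print('max',y.max()-720);")
open('fit.py','w').write(s)
E
python3 fit.py 10
```

```text
8.15 8.2 0.34; 8.2 12.2 0.31; 8.25 15.9 0.32; 8.3 19.9 0.29; 8.35 24.0 0.36; 8.4 27.8 0.27; 8.45 31.3 0.3; 8.5 35.5 0.34; 8.55 38.9 0.3; 8.6 42.7 0.31; 
fit [ 3.41502269e+02  2.37502419e+00  1.62622200e-01 -3.18439135e+00
 -8.68699074e-02] rms 0.3379374835956395 now 8.65 [0.5579725  0.12199258 0.0825657 ]
203 11.148
205 11.19
207 11.232
max 302.44869753438616
deg/s 47.85892389299988
```

```bash
python3 fit.py 24 | tail -6
```

```text
-3.78898144e-01] rms 0.31707031550286174 now 9.85 [0.55799092 0.12199333 0.08255931]
203 11.078
205 11.116
207 11.156
max 313.67424402346865
deg/s 50.28389381246825
```

```bash
python3 fit.py 10 | tail -7
```

```text
fit [ 3.42099782e+02  2.36118812e+00  1.55918783e-01 -3.59348231e+00
 -4.30472107e-01] rms 0.30891742547327333 now 10.35 [0.55799072 0.12197632 0.08255001]
203 11.066
205 11.104
207 11.144
max 315.76443342266657
deg/s 50.75786682212993
```

move_arm(
  commands=[
    [[0,0,0,0],[0,0,0,0],[0,0,0,0],[0,0,0,0],[0,0,0,0],[0,0,0,0],[0,0,0,0],[0,-0.65,0,0]],
  ],
)

```text
clock: 11.15
tool_pos: [0.5574, 0.1269, 0.0825]
orientation: [57.7, 89.8, -122.4]
force: [-0.1, -34.2, 5.6]
opening: 0.0003
```

move_arm(
  commands=[
    [[0,0,0,0],[0,0,0,0]],
  ],
)

```text
clock: 11.35
tool_pos: [0.557, 0.1263, 0.0825]
orientation: [55.8, 89.7, -124.2]
force: [-0.3, -10.7, 3.5]
opening: 0.0004
```

```bash
python3 track.py 2 side; python3 - <<'E'
from h import *
p,_=snapshot('side');save('st.png',p)
cv2.imwrite('pics/stc.png',cv2.resize(cv2.imread('pics/st.png')[200:250,290:370],(800,500),interpolation=cv2.INTER_CUBIC))
E
```

```text
side 11.35 201.5 0.29
side 11.4 201.5 0.29
11.45 [0.55701524 0.12626171 0.08245289] [  0.94109236 -11.05317435   2.54959474]
```

View pics/stc.png

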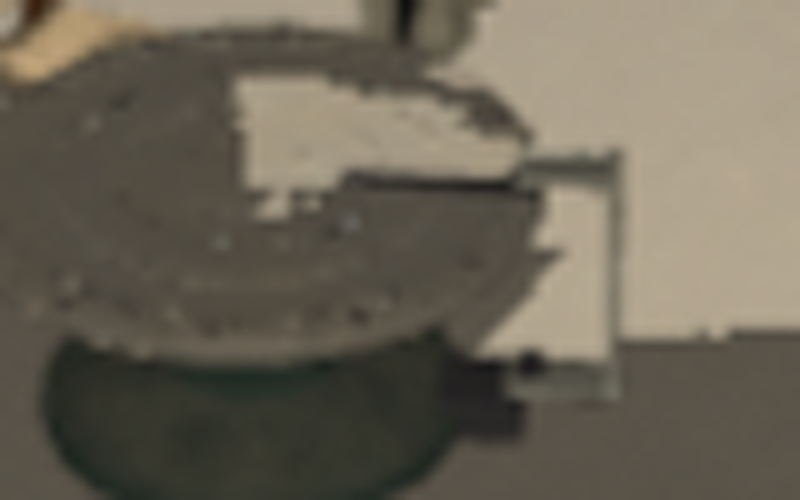

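The line rests just short of the middle of the nose, by about 2–4 deg in the side view, with the line end near (343,218) and the nose near (343,216). I withdraw radially, rise, and look from above with the wrist camera.

move_arm(
  commands=[
    [[0,0.4,0,0],[0,1.2,0,0],[0,2,0,0],[-2,0.5,0,0],[-4,0,0,0],[-4,0,1,0],[-4,-1.5,2,0],[-3,-2,2.5,0]],
  ],
)

```text
clock: 12.3
tool_pos: [0.5033, 0.1222, 0.255]
orientation: [-151.9, 89.9, 28.0]
force: [0.4, 1.0, -0.1]
opening: 0.0004
```

move_arm(
  commands=[
    [[0,-3,2,0],[0,-2.5,0.5,0],[0,0,0,0],[0,0,0,0],[0,0,0,0]],
  ],
)

```text
clock: 12.8
tool_pos: [0.478, 0.177, 0.2524]
orientation: [25.0, 90.0, -155.0]
force: [-0.3, -0.6, -0.1]
opening: 0.0003
```

```bash
python3 track.py 1 side scene; python3 - <<'E'
from h import *
from scipy.spatial.transform import Rotation as Ro
o=get_obs();c=dict(calibration('wrist'));p,d=snapshot('wrist');T=np.eye(4)
T[:3,:3]=Ro.from_euler('xyz',o['orientation'],degrees=True).as_matrix();T[:3,3]=o['tool_pos'];c['T']=T@np.array(c['tool_from_camera'])
# rectify to head plane, centred on nose: 0.5 mm/px, 120x160 mm
X=[];w,h=160,140
gx,gy=np.meshgrid(np.arange(w*4)/4000,np.arange(h*4)/4000)
# image right = -y world, up = +x
x=.55-gy;y=.27-gx
q=proj(c,np.c_[x.ravel(),y.ravel(),np.full(x.size,.092)]).astype(np.float32).reshape(*x.shape,2)
im=cv2.remap(p,q[...,0],q[...,1],cv2.INTER_LINEAR);save('top.png',im);save('wr.png',p)
print(c['T'][:3,3])
E
```

```text
side 12.8 207.9 0.23
scene 12.85 204.8 0.39
12.9 [0.47815223 0.17675598 0.25232829] [-0.8571519  -0.13010156  0.00589404]
[0.4788322  0.09832057 0.4100562 ]
```

View pics/top.png

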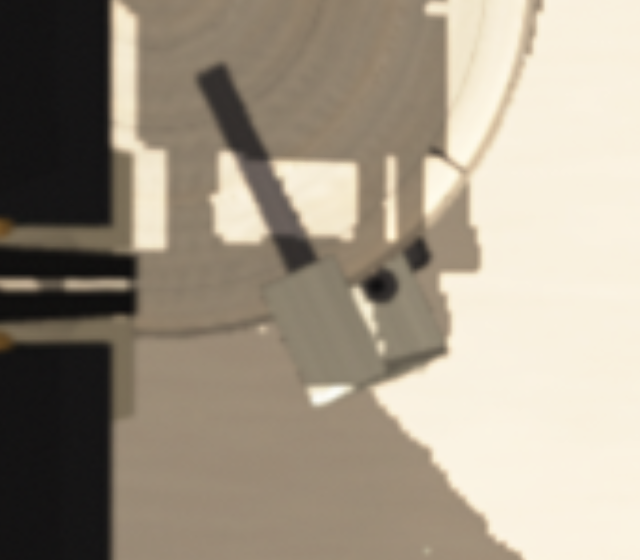

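From above, the line at (301,267) enters the nose front edge, whose centre is (299,274). After the parallax correction the offset is about 1.5 mm. A last rest check, then I hand in.

move_arm(
  commands=[
    [[-1,0,0,0],[0,0,0,0],[0,0,0,0],[0,0,0,0],[0,0,0,0],[0,0,0,0],[0,0,0,0],[0,0,0,0]],
  ],
)

```text
clock: 13.75
tool_pos: [0.4779, 0.1775, 0.2625]
orientation: [43.7, 90.0, -136.2]
force: [-0.4, 0.3, 1.2]
opening: 0.0004
```

```bash
python3 track.py 1 scene side && python3 -c "
from plant import close_job;print(close_job())"
```

```text
scene 13.75 204.8 0.4
side 13.8 187.0 0.21
13.85 [0.47795498 0.1774925  0.26251765] [0.90791615 0.6011591  0.57204803]
the job is handed in; nothing more can be done
None
```

I flicked the wheel to about 2.2–2.3 rad/s with one tangent pass of the closed fingertip. It coasted untouched past the pointer at about 6.4 s. On the next pass, at about 11.1 s, I braked it with the fingertip, took the finger away and handed the job in at 13.85 s.

- **Line position:** The wrist view from above puts the line about 1.5 mm from the middle of the nose. The limit is 10 mm.
- **At rest:** The scene camera read 204.8° both times, 0.9 s apart.
- **Pointer angle:** My estimates of it ranged from 202° to 207°.
- **Disagreement:** The side camera read 201.5° just after the stop, then 207.9° and 187.0° once the gripper had moved over the wheel. I think that is its low-contrast line detection catching shadow edges, since its image at the stop showed the line about 2–4° short of the middle of the nose. I trusted the scene and overhead views.
- **Brake force:** I read 34 N as the brake row ended and about 11 N afterwards. The limit is 40 N, and I could not see the peak between readings.
- **Other things in the scene:** I did not re-measure the bystanders. The path kept clear of them and of the pointer by plan, and I saw no unexpected forces.

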